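# Take the tee fitting out of the flap-covered box at the test bench

### The arm

A 6-joint arm with a two-finger parallel gripper is mounted at the origin on the work surface. World frame = base frame: x ahead of the robot, y to its left, z up, the work surface at z = 0. Lengths are in m, angles in degrees, forces in N, time in s.
With the tool pointing down it reaches from about 0.25 to 0.725 m from the base axis. Payload 9.7 kg.
Tool frame: the origin (TCP) lies at the centre of the arm's flange, where the gripper is bolted on; the fingertips stand 173 mm ahead of it and the grasp point (between the pads) lies bot.grip_depth ahead of it (bot.grip_depth is the distance from the TCP to the grasp point, in m); z points along the fingers, y is the direction in which the jaws open and shut (so a half turn about z gives the same grasp; the last joint's range is limited). The gripper opens to 85 mm and grips with 20 to 120 N. Pads are 22 mm wide; open, the fingers measure 114 mm over their backs; the gripper's body (76 mm by 85 mm) begins 54 mm behind the grasp point. The pads swing forward as they close: fully open they stand 13 mm farther back than shut.
Start: joints at [74.083, 4.979, 10.078, 95.1, 0, 90], TCP at [0.151, 0.529, 0.405] pointing down, gripper open.
Joint ranges: [-179.16, 179.16], [-48.56, 103.87], [-65.8, 70.77], [-126.05, 130.52], [-82.76, 87.17], [-180, 180]. Speed limits (degrees/s): [127.2, 127.2, 147.25, 180, 180, 180].

### API

Orientations are given as [roll, pitch, yaw] about the fixed x, y, z axes, in that order (R = Rz(yaw) Ry(pitch) Rx(roll)).
In Python, from workcell import status, viewer, bot gives the robot as it stands. The module is installed in compiled form; this text tells all that it offers.
- The arm moves only by the tool move_arm, never from a script. Its argument "commands" is a list of rows, each an object with "claw": the gripper's target within -1 to 1 (fully open at 1, half-way at 0, shut at -1); "travel": the shift along the tool's x, y, z in cm, a list of three; "turn": the turn about the tool's z in degrees. A call has 1 to 5 rows; each row shifts and turns the commanded pose from where the row before left it, along the tool's axes as they then stand; what a row does not reach is not made up. A row lasts 1/12 s, in which the tool goes at most 41.7 mm and 7.16 degrees, less where a joint would pass 70% of its speed; a pose out of reach is approached as far as the arm can. A call is refused whole if a number of a shift passes 4.17 or a number of a turn 7.16, either way. A call with a gripper value outside its range is refused whole. The fingers move at their own pace and stop on an object; "squeeze" is the grip in N (left out, the last holds). Time passes only in rows, so rows that do not move let the fingers close. It gives the time, the measured TCP pose, the force and the opening at its end, in the units of the state.
- status.get_obs(): the state, without advancing time (a new reading comes with each control period).
- viewer.camera(name): name is "side" or "top" or "wrist"; returns the picture (384x512x3 uint8, blue, green, red); there is no depth.
- viewer.camera_params(name): a dict with "camera_matrix" (3x3 intrinsics, pixels), "D" ([k1, k2, p1, p2, k3] as OpenCV has them; the pictures are not rectified), "xyz" and "rotation" of the camera in the world. Camera axes: x right, y up, looking along -z (the intrinsics and any distortion apply to the point x, -y, -z); pixel columns grow to the right and rows downward; lengths in m; the calibration is good to about 2 mm. A picture is of the moment at which its call begins: read the wrist's pose just before it. camera_params takes no time and is no camera call; for the wrist camera it gives the pose at the moment of the call.
- bot.job_done(): hands the job in, once; it reports no verdict.
The state is a dict: "time": time; "q": joint angles; "qd": joint speeds; "joint_efforts": joint torques, N m; "ee_pos": TCP position; "tcp_rot": TCP orientation; "wrist_force": force on the tool from outside, world axes, zero at the start; "torque": the same for the moment, N m; "opening": finger opening in m.
Only numpy, scipy, OpenCV 4.12 (cv2) and the standard library are available. Lean on these libraries where they do the work, as an engineer would, in place of code of your own. Each camera call takes 0.05 s, during which the arm holds its last target.

### The job

Lift the clear flap of the grey fitting box by its black tab and tip it right back past upright until it rests on its stop. Take out the tee fitting (the one with the side branch), leaving the straight coupling where it stands, and set the tee upright in the round metal dish without dropping it. Leave the flap tipped back.

Things in the scene. Friction and masses are not known exactly. Their poses are not given: they have to be found in the camera images.
- flap (a joint): Angle (rad) of the flap over the box: 0 shut (level), 1.57 upright, 1.95 tipped right back on its stop, where it stays by its own weight; let go below about 1.57 it falls shut. No spring, almost no friction, 200 g. 6 mm thick, white rim round a clear window, 130 mm (hinge to front edge) by 260 mm. The hinge runs along the box's far (from the robot) top edge.
- flap_tab (a point): Grip point in the black tab that sticks out 45 mm from mid front edge of the flap, in its plane; tab 24 mm wide, 14 thick; point 28 mm out from the edge, in mid-section. Axes turn with the flap: x from tab to hinge, y along the hinge, z out of the upper face. Hinge axis: 158 mm along x, -3 mm along z. Shut: 78.5 mm above the bench. Pinched across its width from above, it pivots in the fingers.
- fitting_box: Open-topped grey box under the flap, fixed to the bench: 130 mm deep (x) by 260 wide (y) by 75 high, walls and floor 5 mm. Origin: centre of its underside; -x is its front, towards the robot. The tee and the coupling stand in its left and right halves, either way round.
- tee: White plastic tee, standing upright on the box floor. Origin: centre of its underside; z up its tube. Foot flange 44 mm across, 6 thick; tube 28 mm across, top at 60 mm; side branch 20 mm across, axis at 22 mm height, reaching 38 mm from the tube's axis along the tee's -x, roughly to the box's front. 40 to 85 g.
- coupling: White plastic straight coupling: same flange and tube as the tee (44 and 28 mm across, 60 mm tall) but no branch, standing in the other half of the box, about 130 mm from the tee. Not to be taken. Origin: centre of its underside; z up.
- dish: Round aluminium dish fixed to the bench beside the box, 100 mm across outside, 92 mm inside, rim 18 mm high, inner floor 6 mm above the bench. Origin: centre of its underside, on the bench.
Mind the look-alikes: they are no part of the job. Of the things like the dish, leave any that is purple; of the rest the smaller one is meant.

How it is judged:
By the outcome, as a careful person would: the job done as asked, in the order asked, and still so for the second after the job is handed in, with the robot touching nothing.
It also fails if it takes over 54 s, if anything falls off the work surface, if the arm or the gripper's body presses on something with over 40 N, if the wrist force passes 120 N, or if a joint passes its speed limit or range.

## Working session

There is one attempt and no reset: what is moved stays moved. The work goes in short steps, Python scripts to look and compute and a tool call to move; the robot and the scene stay as the last step left them, time stands still between calls to the robot, and variables do not carry over. Pictures are saved under pics/ and viewed, and the job is handed in when it is done.

Besides the shell and the picture viewer there is one more tool, called after "Request:" as name(argument=value, ...) on one line, values as JSON. move_arm: Moves the arm, as the interface text tells. Its arguments: {"type":"object","properties":{"commands":{"type":"array"},"squeeze":{"type":"number"}},"required":["commands"]}

```bash
mkdir -p pics
python3 - <<'E'
from workcell import status, viewer, bot
import cv2
print(status.get_obs(), bot.grip_depth)
for n in ["side","top","wrist"]:
    p=viewer.camera_params(n); print(n,p)
    cv2.imwrite(f"pics/a_{n}.png",viewer.camera(n))
E
```

```text
{'time': 0.0, 'q': array([ 7.40836403e+01,  5.00878783e+00,  1.00330036e+01,  9.50962823e+01,
       -9.52572423e-04,  9.00018652e+01]), 'qd': array([-0.05474345, -0.04187332, -0.04763729,  0.06368228,  0.06130858,
        0.03559544]), 'joint_efforts': array([-1.34574457e-03, -5.20390177e+01,  4.64798355e+01,  1.63120916e-02,
       -1.97521663e-04, -1.11358338e-05]), 'ee_pos': array([0.15083081, 0.52891568, 0.4039921 ]), 'tcp_rot': array([-1.79927933e+02,  9.54917733e-04,  1.64081776e+02]), 'wrist_force': array([ 0.67592059, -0.17335023, -0.52656624]), 'torque': array([-0.01764154,  0.00651833, -0.00485857]), 'opening': 0.08545340659966659} 0.1547
side {'camera_matrix': array([[415.16659258,   0.        , 251.38811646],
       [  0.        , 415.16659258, 187.50249198],
       [  0.        ,   0.        ,   1.        ]]), 'D': array([-0.09295297,  0.        ,  0.        ,  0.        ,  0.        ]), 'xyz': array([ 0.28784946, -0.64374376,  0.68065274]), 'rotation': array([ 47.78069382,  -0.29702585, -19.00909351])}
top {'camera_matrix': array([[382.54861938,   0.        , 254.58797264],
       [  0.        , 382.54861938, 194.04449545],
       [  0.        ,   0.        ,   1.        ]]), 'D': array([-0.11355209,  0.        ,  0.        ,  0.        ,  0.        ]), 'xyz': array([ 0.47618609, -0.02545478,  0.86123641]), 'rotation': array([ 2.16290206e+00, -4.97438356e-02, -8.86549155e+01])}
wrist {'camera_matrix': array([[267.26884748,   0.        , 257.28687194],
       [  0.        , 267.26884748, 186.85085847],
       [  0.        ,   0.        ,   1.        ]]), 'D': array([-0.03439642,  0.        ,  0.        ,  0.        ,  0.        ]), 'xyz': array([0.07739182, 0.5517642 , 0.3725827 ]), 'rotation': array([-17.5588613 ,   0.08239509,  74.05884951])}
```

View pics/a_side.png

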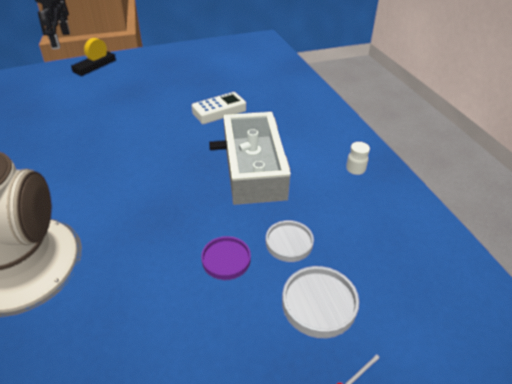

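View pics/a_top.png

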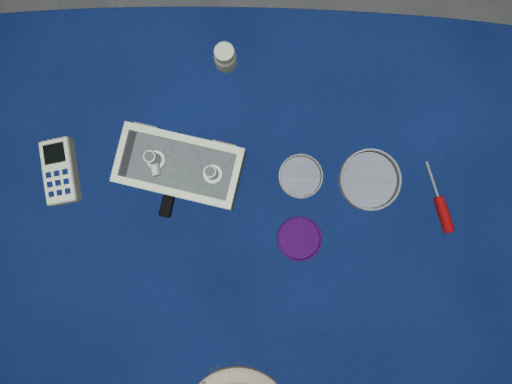

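View pics/a_wrist.png

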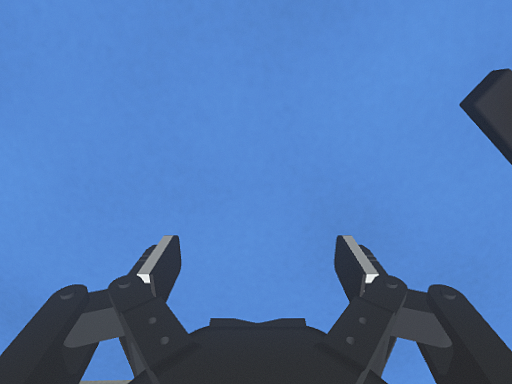

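The top picture shows three dish-like objects: purple (299,238), which is excluded, a large grey one (370,180), and a smaller grey one (301,176), which is the one meant. The tee is at about (152,160), with its branch towards the tab. The coupling is at (212,173), and the black tab is at (167,206). Next I'll measure these and enlarge the crops.

```bash
cat > h.py <<'E'
import numpy as np, cv2
from scipy.spatial.transform import Rotation as R
from workcell import status, viewer, bot
def ray(p,uv):
    uv=np.array(uv,float).reshape(-1,1,2)
    n=cv2.undistortPoints(uv,p["camera_matrix"],p["D"]).reshape(-1,2)
    d=np.c_[n[:,0],-n[:,1],-np.ones(len(n))]
    return p["xyz"],R.from_euler("xyz",p["rotation"],degrees=True).apply(d)
def onz(p,uv,z):
    o,d=ray(p,uv); return o+d*((z-o[2])/d[:,2])[:,None]
def proj(p,X):
    r=R.from_euler("xyz",p["rotation"],degrees=True)
    c=r.inv().apply(np.atleast_2d(X)-p["xyz"]); c=c*[1,-1,-1]
    return cv2.projectPoints(c,np.zeros(3),np.zeros(3),p["camera_matrix"],p["D"])[0].reshape(-1,2)
def tri(p1,u1,p2,u2):
    o1,d1=ray(p1,u1);o2,d2=ray(p2,u2)
    A=np.c_[d1[0],-d2[0]];s=np.linalg.lstsq(A,o2-o1,rcond=None)[0]
    a=o1+d1[0]*s[0];b=o2+d2[0]*s[1];return (a+b)/2,np.linalg.norm(a-b)
E
python3 - <<'E'
from h import *
top=cv2.imread("pics/a_top.png");side=cv2.imread("pics/a_side.png")
P=viewer.camera_params("top");S=viewer.camera_params("side")
hsv=cv2.cvtColor(top,cv2.COLOR_BGR2HSV)
# tab
m=((hsv[...,2]<45)).astype(np.uint8)*255; m[:185]=0;m[225:]=0;m[:,:150]=0;m[:,185:]=0
c=max(cv2.findContours(m,0,2)[0],key=cv2.contourArea)
box=cv2.boxPoints(cv2.minAreaRect(c));print("tab",cv2.minAreaRect(c),onz(P,box,.0855))
# bright flap outline
m=((hsv[...,1]<90)&(hsv[...,2]>70)).astype(np.uint8)*255
for c in cv2.findContours(m,0,2)[0]:
    if cv2.contourArea(c)>800:
        r=cv2.minAreaRect(c);b=cv2.boxPoints(r);print(r,cv2.contourArea(c));print("z81",onz(P,b,.0815).round(4).tolist(),"z18",onz(P,[r[0]],.018))
        if cv2.contourArea(c)<5000: 
            e=cv2.fitEllipse(c); q=onz(P,c.reshape(-1,2),.018)[:,:2]; print(e,cv2.minEnclosingCircle(q.astype(np.float32)))
a=cv2.resize(top[110:260,100:330],None,fx=3.4,fy=3.4,interpolation=cv2.INTER_CUBIC)
cv2.imwrite("pics/b_top.png",a)
a=cv2.resize(side[90:280,180:330],None,fx=3.1,fy=3.1,interpolation=cv2.INTER_CUBIC)
cv2.imwrite("pics/b_side.png",a)
E
```

```text
tab ((169.378662109375, 205.22584533691406), (21.37944984436035, 8.769841194152832), 84.5596694946289) [[0.49919189 0.15942684 0.0855    ]
 [0.50131393 0.14146201 0.0855    ]
 [0.45807865 0.13598591 0.0855    ]
 [0.4559133  0.15390886 0.0855    ]]
((237.5, 374.0), (79.0, 18.0), -0.0) 945.5
z81 [[0.1121, 0.0823, 0.0815], [0.1507, 0.0828, 0.0815], [0.1553, -0.0797, 0.0815], [0.1168, -0.0808, 0.0815]] z18 [[0.10643084 0.00317548 0.018     ]]
((303.732421875, 792.6754150390625), (275.8241271972656, 867.6874389648438), 169.89520263671875) ((0.08494236320257187, 0.002899821847677231), 0.0883636400103569)
((300.0, 175.5), (45.0, 44.0), 90.0) 1553.0
z81 [[0.591, -0.0715, 0.0815], [0.5934, -0.1622, 0.0815], [0.5008, -0.1636, 0.0815], [0.4987, -0.0734, 0.0815]] z18 [[ 0.55148567 -0.12500097  0.018     ]]
((300.1954345703125, 175.67266845703125), (44.43592071533203, 44.5920524597168), 21.94017219543457) ((0.5514318943023682, -0.12526826560497284), 0.05078943818807602)
((369.5, 179.0), (62.0, 63.0), 90.0) 3069.0
z81 [[0.6048, -0.1953, 0.0815], [0.6091, -0.329, 0.0815], [0.4797, -0.3297, 0.0815],
[... 414 characters left out ...]
0.0815], [0.4685, 0.4147, 0.0815]] z18 [[0.55095332 0.42155497 0.018     ]]
((59.2950439453125, 170.32098388671875), (41.16039276123047, 79.48921203613281), 173.09230041503906) ((0.5498547554016113, 0.42466604709625244), 0.08585759252309799)
((177.60491943359375, 164.05410766601562), (127.17408752441406, 65.44799041748047), 13.240518569946289) 7936.5
z81 [[0.5249, 0.2792, 0.0815], [0.6592, 0.2533, 0.0815], [0.6024, -0.0076, 0.0815], [0.4711, 0.0198, 0.0815]] z18 [[0.57074292 0.14728561 0.018     ]]
((255.5, 12.0), (24.0, 511.0), 90.0) 5269.0
z81 [[0.9399, 0.5725, 0.0815], [0.9688, -0.608, 0.0815], [0.9074, -0.601, 0.0815], [0.8791, 0.5627, 0.0815]] z18 [[ 0.92882061 -0.01766649  0.018     ]]
```

View pics/b_top.png

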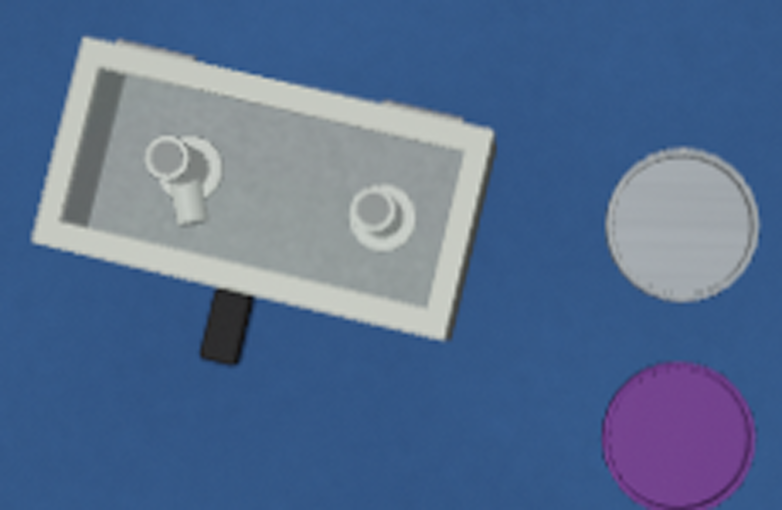

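View pics/b_side.png

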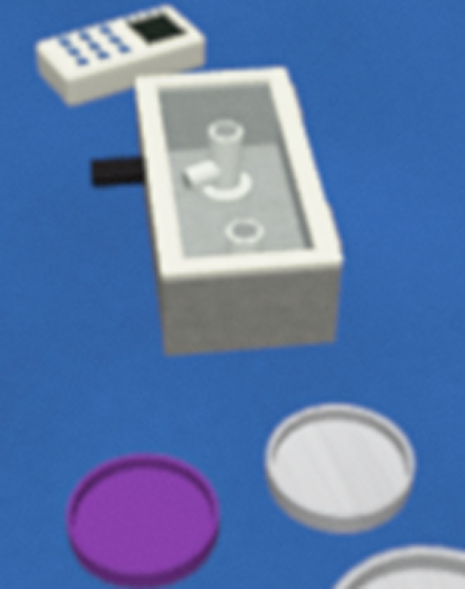

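In the crops, the flap corners are at about (83,38), (494,130), (448,340) and (33,242). The tab runs from (234,292) to (221,363). The tee, with its branch towards the tab, is on the left, and the coupling is on the right at (376,212). The smaller non-purple dish is at (683,225).

Run:
```python
from h import *
P=viewer.camera_params("top");S=viewer.camera_params("side")
t=lambda u:np.array([100+(u[0]+.5)/3.4-.5,110+(u[1]+.5)/3.4-.5])
s=lambda u:np.array([180+(u[0]+.5)/3.1-.5,90+(u[1]+.5)/3.1-.5])
C=onz(P,[t(u) for u in[(83,38),(494,130),(448,340),(33,242)]],.0815);print(C)
print("len",[np.linalg.norm(C[i]-C[(i+1)%4]) for i in range(4)],"c",C.mean(0))
far=C[0]-C[1];near=C[3]-C[2]
for v in(far,near): print(np.degrees(np.arctan2(-v[0],v[1])))
T=onz(P,[t(u) for u in[(217,290),(252,293),(239,365),(201,360)]],.0855);print("tab",T)
print("tee top",onz(P,[t((168,159))],.065),"branch end",onz(P,[t((187,203))],.03), "flange",onz(P,[t((191,168))],.011))
print("tee tri",tri(P,t((168,159)),S,s((226,131))))
print("coup top",onz(P,[t((376,212))],.065),onz(P,[t((383,217))],.011))
print("dish",onz(P,[t((683,225))],.018),tri(P,t((683,225)),S,s((340,460))))
mid=(T[2]+T[3])/2
```

```text
[[ 0.65246401  0.25114017  0.0815    ]
 [ 0.59997043 -0.00341908  0.0815    ]
 [ 0.47272517  0.02102625  0.0815    ]
 [ 0.52602603  0.27680798  0.0815    ]]
len [np.float64(0.25991534605703404), np.float64(0.12957210827823265), np.float64(0.26127623703949676), np.float64(0.12901705502606148)] c [0.56279641 0.13638883 0.0815    ]
-11.651839799849345
-11.771078994189649
tab [[0.49928613 0.16052551 0.0855    ]
 [0.4979888  0.13922535 0.0855    ]
 [0.45466877 0.14580166 0.0855    ]
 [0.45704846 0.16895428 0.0855    ]]
tee top [[0.58051385 0.19915799 0.065     ]] branch end [[0.55671309 0.19541266 0.03      ]] flange [[0.58186476 0.19866086 0.011     ]]
tee tri (array([0.58240131, 0.19839548, 0.06554754]), np.float64(0.00409955345495954))
coup top [[0.55020583 0.06836858 0.065     ]] [[0.55203408 0.07002675 0.011     ]]
dish [[ 0.55079644 -0.1261895   0.018     ]] (array([ 0.55246403, -0.12699869,  0.01560421]), np.float64(0.0030701963273330945))
```

Request:
move_arm(commands=[{"claw": 1,"travel": [0,0,0],"turn": -4.2},{"claw": 1,"travel": [-2.6,-2.0,0],"turn": 0},{"claw": 1,"travel": [-2.6,-2.0,0],"turn": 0},{"claw": 1,"travel": [-2.6,-2.0,0],"turn": 0},{"claw": 1,"travel": [-2.6,-2.0,0],"turn": 0}], squeeze=30)

```text
time: 0.57
ee_pos: [0.2369, 0.4284, 0.4043]
tcp_rot: [-180.0, -0.0, 168.3]
wrist_force: [-0.0, 0.3, 0.3]
opening: 0.0857
```

Request:
move_arm(commands=[{"claw": 1,"travel": [-2.6,-2.0,0],"turn": 0},{"claw": 1,"travel": [-2.6,-2.0,0],"turn": 0},{"claw": 1,"travel": [-2.6,-2.0,0],"turn": 0},{"claw": 1,"travel": [-2.6,-2.0,0],"turn": 0},{"claw": 1,"travel": [-2.6,-2.0,0],"turn": 0}])

```text
time: 0.98
ee_pos: [0.3441, 0.3037, 0.4046]
tcp_rot: [-180.0, -0.0, 168.3]
wrist_force: [0.8, 0.1, -0.5]
opening: 0.0852
```

Request:
move_arm(commands=[{"claw": 1,"travel": [-2.6,-2.0,1],"turn": 0},{"claw": 1,"travel": [-2.6,-2.0,1],"turn": 0},{"claw": 1,"travel": [-2.6,-2.0,2],"turn": 0},{"claw": 1,"travel": [0,0,2],"turn": 0},{"claw": 1,"travel": [0,0,0],"turn": 0}])

```text
time: 1.4
ee_pos: [0.4079, 0.2289, 0.3409]
tcp_rot: [-179.8, -0.2, 168.1]
wrist_force: [-0.1, 0.5, 0.2]
opening: 0.0852
```

Request:
move_arm(commands=[{"claw": 1,"travel": [-2.6,-2.0,1],"turn": 0},{"claw": 1,"travel": [-2.6,-2.0,1],"turn": 0},{"claw": 1,"travel": [-2.5,-1.9,1],"turn": 0},{"claw": 1,"travel": [0,0,0],"turn": 0},{"claw": 1,"travel": [0,0,0],"turn": 0}])

```text
time: 1.82
ee_pos: [0.4713, 0.1569, 0.3148]
tcp_rot: [-180.0, -0.1, 168.2]
wrist_force: [-0.3, 0.0, 0.4]
opening: 0.0852
```

Run:
```python
from h import *
o=status.get_obs();print(o["ee_pos"],o["tcp_rot"],o["q"],o["wrist_force"])
W=viewer.camera_params("wrist");cv2.imwrite("pics/c_w.png",viewer.camera("wrist"))
print(proj(W,[[.472,.1553,.0855],o["ee_pos"]-[0,0,.155]]))
```

```text
[0.47125864 0.1568594  0.31482238] [-1.79982329e+02 -5.70324544e-02  1.68195721e+02] [ 1.84071098e+01 -3.14426011e+00 -8.08823580e+00  8.51142021e+01
  1.34276123e-02  3.02113733e+01] [-0.27994329  0.00609617  0.43468619]
[[253.42379367 205.38134703]
 [254.01139705 255.07118075]]
```

View pics/c_w.png

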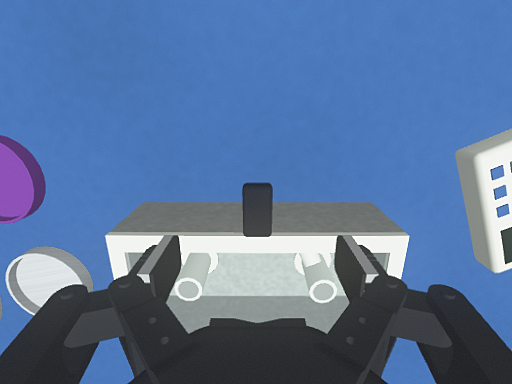

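The wrist picture shows the tab at columns 244–272 (centre 257.5), midway between the fingers (180/336), so they are aligned. I'll go down and close on it.

Request:
move_arm(commands=[{"claw": 1,"travel": [0,0,2.8],"turn": 0},{"claw": 0.4,"travel": [0,0,2.8],"turn": 0},{"claw": 0,"travel": [0,0,2.7],"turn": 0},{"claw": -0.5,"travel": [0,0,0],"turn": 0},{"claw": -1,"travel": [0,0,0],"turn": 0}])

```text
time: 2.28
ee_pos: [0.4702, 0.1581, 0.232]
tcp_rot: [-180.0, -0.1, 168.4]
wrist_force: [-0.9, 0.3, 1.1]
opening: 0.0385
```

Request:
move_arm(commands=[{"claw": -1,"travel": [0,0,0],"turn": 0},{"claw": -1,"travel": [0,0,0],"turn": 0},{"claw": -1,"travel": [0,0,0],"turn": 0},{"claw": -1,"travel": [0,0,0],"turn": 0}])

```text
time: 2.62
ee_pos: [0.4708, 0.1569, 0.234]
tcp_rot: [-179.9, 0.1, 168.3]
wrist_force: [-5.5, -7.8, 2.2]
opening: 0.0233
```

Run:
```python
import numpy as np
th=np.r_[np.arange(0,103,6),105,108,110]
a=np.radians(th+1.09);X=-15.8*np.cos(a);Z=15.8*np.sin(a)
for i in range(1,len(th)): print(th[i],(-(X[i]-X[i-1])).round(2),(-(Z[i]-Z[i-1])).round(2))
```

```text
6 -0.12 -1.65
12 -0.29 -1.63
18 -0.46 -1.59
24 -0.62 -1.53
30 -0.78 -1.46
36 -0.93 -1.37
42 -1.07 -1.27
48 -1.19 -1.15
54 -1.3 -1.02
60 -1.4 -0.87
66 -1.49 -0.72
72 -1.55 -0.56
78 -1.61 -0.4
84 -1.64 -0.23
90 -1.65 -0.06
96 -1.65 0.12
102 -1.63 0.29
105 -0.8 0.21
108 -0.79 0.25
110 -0.52 0.19
```

Request:
move_arm(commands=[{"claw": -1,"travel": [-0.12,-0.1,-1.65],"turn": 0},{"claw": -1,"travel": [-0.29,0,-1.63],"turn": 0},{"claw": -1,"travel": [-0.46,0,-1.59],"turn": 0},{"claw": -1,"travel": [-0.62,0,-1.53],"turn": 0},{"claw": -1,"travel": [-0.78,0,-1.46],"turn": 0}])

```text
time: 3.03
ee_pos: [0.4931, 0.1518, 0.3133]
tcp_rot: [179.9, 0.1, 168.3]
wrist_force: [3.2, -0.6, -6.2]
opening: 0.0233
```

Run:
```python
from h import *
o=status.get_obs();print(o["ee_pos"],o["wrist_force"],o["opening"])
cv2.imwrite("pics/d_s.png",viewer.camera("side"))
```

```text
[0.49305785 0.15178122 0.31331143] [ 3.17633419 -0.61212207 -6.2118326 ] 0.023256266079865796
```

View pics/d_s.png

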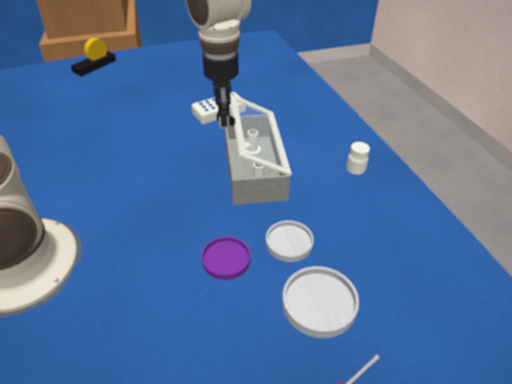

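The side view shows the flap lifted about 30° at (250,125), with the tab held in the fingers. I'll continue the arc.

Request:
move_arm(commands=[{"claw": -1,"travel": [-0.93,0,-1.37],"turn": 0},{"claw": -1,"travel": [-1.07,0,-1.27],"turn": 0},{"claw": -1,"travel": [-1.19,0,-1.15],"turn": 0},{"claw": -1,"travel": [-1.3,0,-1.02],"turn": 0},{"claw": -1,"travel": [-1.4,0,-0.87],"turn": 0}])

```text
time: 3.5
ee_pos: [0.5506, 0.1397, 0.3696]
tcp_rot: [180.0, 0.1, 168.3]
wrist_force: [-0.7, -0.9, -3.7]
opening: 0.0233
```

Request:
move_arm(commands=[{"claw": -1,"travel": [-1.49,0,-0.72],"turn": 0},{"claw": -1,"travel": [-1.55,0,-0.56],"turn": 0},{"claw": -1,"travel": [-1.61,0,-0.4],"turn": 0},{"claw": -1,"travel": [-1.64,0,-0.23],"turn": 0},{"claw": -1,"travel": [0,0,0],"turn": 0}])

```text
time: 3.92
ee_pos: [0.6136, 0.1264, 0.3892]
tcp_rot: [179.9, 0.2, 168.2]
wrist_force: [-0.7, -2.3, 5.1]
opening: 0.0231
```

Request:
move_arm(commands=[{"claw": -1,"travel": [-1.65,0,-0.06],"turn": 0},{"claw": -1,"travel": [-1.65,0,0.12],"turn": 0},{"claw": -1,"travel": [-1.63,0,0.29],"turn": 0},{"claw": -1,"travel": [0,0,0],"turn": 0}])

```text
time: 4.25
ee_pos: [0.6622, 0.1162, 0.3854]
tcp_rot: [180.0, 0.3, 168.2]
wrist_force: [-0.3, -1.9, 6.9]
opening: 0.0232
```

Request:
move_arm(commands=[{"claw": -1,"travel": [-0.8,0,0.21],"turn": 0},{"claw": -1,"travel": [-0.79,0,0.25],"turn": 0},{"claw": -1,"travel": [0,0,0],"turn": 0},{"claw": -1,"travel": [0,0,0],"turn": 0}])

```text
time: 4.58
ee_pos: [0.6765, 0.1133, 0.381]
tcp_rot: [180.0, 0.3, 168.3]
wrist_force: [1.3, -4.6, 6.2]
opening: 0.0235
```

Run:
```python
from h import *
o=status.get_obs();print(o["ee_pos"],o["wrist_force"],o["opening"])
cv2.imwrite("pics/e_s.png",viewer.camera("side"))
```

```text
[0.67648135 0.1133042  0.38104656] [ 1.31973821 -4.58576473  6.21223272] 0.023548188856369726
```

View pics/e_s.png

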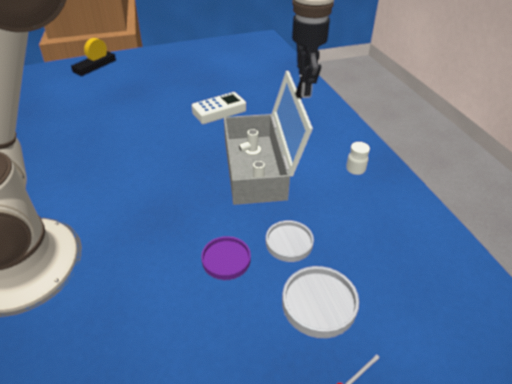

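The side view shows the flap tipped back past upright (edge at (300,105)), with the tab in the fingers. I'll release it and raise straight up.

Request:
move_arm(commands=[{"claw": 0.3,"travel": [0,0,0],"turn": 0},{"claw": 0.6,"travel": [0,0,0],"turn": 0},{"claw": 0.6,"travel": [0,0,0],"turn": 0},{"claw": 0.6,"travel": [0,0,0],"turn": 0},{"claw": 0.6,"travel": [0,0,-1.0],"turn": 0}])

```text
time: 5.05
ee_pos: [0.6761, 0.1138, 0.3862]
tcp_rot: [-179.9, -0.2, 168.3]
wrist_force: [-0.4, 0.7, -1.0]
opening: 0.0685
```

Request:
move_arm(commands=[{"claw": 0.6,"travel": [0.5,0,-2],"turn": 0},{"claw": 0.6,"travel": [0.5,0,-2.5],"turn": 0},{"claw": 0.6,"travel": [1,0,-2.5],"turn": 0},{"claw": 0.6,"travel": [2,0,0],"turn": 0}])

```text
time: 5.38
ee_pos: [0.6374, 0.1216, 0.4627]
tcp_rot: [179.9, 0.3, 168.3]
wrist_force: [1.2, 0.8, 0.4]
opening: 0.068
```

Run:
```python
from h import *
o=status.get_obs();print(o["ee_pos"],o["tcp_rot"],o["wrist_force"],o["opening"])
cv2.imwrite("pics/f_s.png",viewer.camera("side"))
```

```text
[0.63742021 0.12160454 0.46269841] [179.85643145   0.34052143 168.25296054] [1.16162562 0.83512061 0.43812551] 0.06802557069014505
```

View pics/f_s.png

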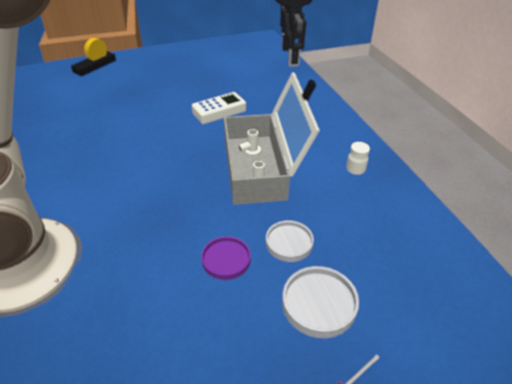

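The flap rests on its stop with its tab free at (309,89). I'll move above the tee.

Request:
move_arm(commands=[{"claw": 0.6,"travel": [2.4,2.1,0],"turn": 0},{"claw": 0.6,"travel": [2.4,2.1,0],"turn": 0},{"claw": 0.6,"travel": [2.3,2.2,0],"turn": 0},{"claw": 0.6,"travel": [0,0,0],"turn": 0},{"claw": 0.6,"travel": [0,0,0],"turn": 0}])

```text
time: 5.85
ee_pos: [0.5795, 0.2001, 0.4583]
tcp_rot: [180.0, 0.0, 168.4]
wrist_force: [0.4, -0.7, 0.0]
opening: 0.0683
```

Run:
```python
from h import *
o=status.get_obs();print(o["ee_pos"],o["tcp_rot"],o["opening"])
W=viewer.camera_params("wrist");w=viewer.camera("wrist");cv2.imwrite("pics/g_w.png",w)
print(proj(W,[[.581,.1985,.065],[.551,.069,.065]]))
s=viewer.camera("side");cv2.imwrite("pics/g_s.png",cv2.resize(s[80:210,200:330],None,fx=4,fy=4,interpolation=2))
t=viewer.camera("top");cv2.imwrite("pics/g_t.png",t)
```

```text
[0.57947727 0.20014284 0.45830159] [1.79990163e+02 5.39973511e-03 1.68437420e+02] 0.06827464271995799
[[255.04308926 162.00266134]
 [158.9355221  159.72269041]]
```

View pics/g_w.png

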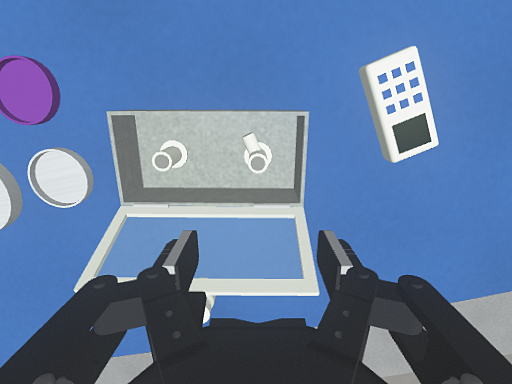

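View pics/g_s.png

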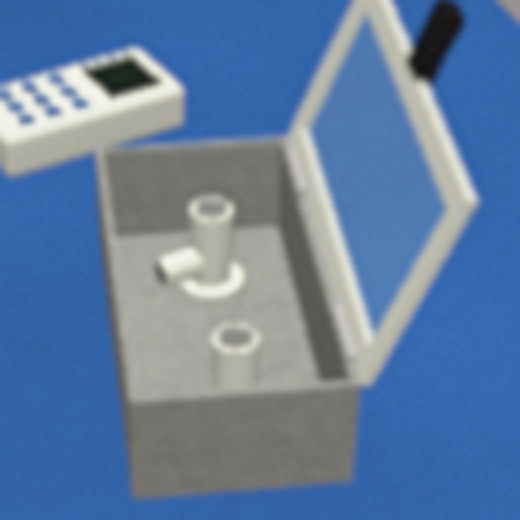

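View pics/g_t.png

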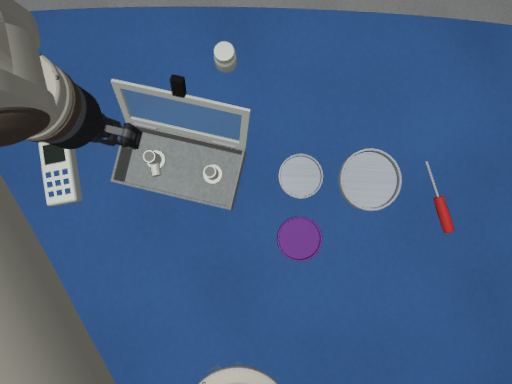

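Run:
```python
from h import *
w=cv2.imread("pics/g_w.png");t=cv2.imread("pics/g_t.png")
a=cv2.resize(w[120:190,140:290],None,fx=5,fy=5,interpolation=2)
cv2.imwrite("pics/h_w.png",a)
a=cv2.resize(t[140:190,130:230],None,fx=7,fy=7,interpolation=2)
cv2.imwrite("pics/h_t.png",a)
```

```text
(no output)
```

View pics/h_w.png

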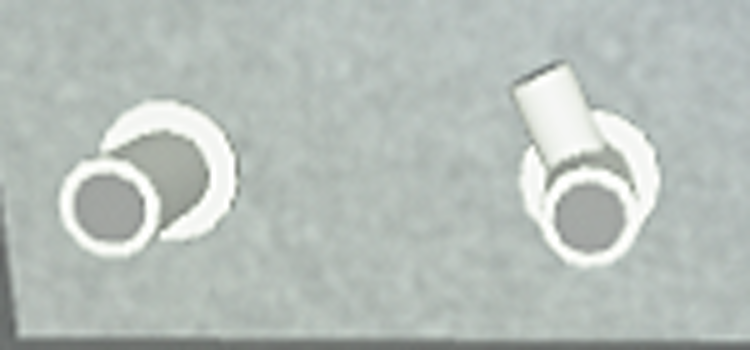

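View pics/h_t.png

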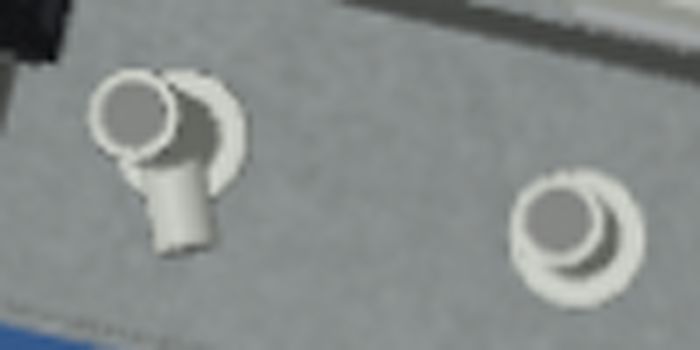

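The crops confirm it: the left fitting (wrist crop (589,217), top crop (133,115)) has the side branch, so it is the tee. The right one (wrist (109,207)) has none and is the coupling.

Run:
```python
from h import *
W=viewer.camera_params("wrist");P=viewer.camera_params("top")
w=lambda u:[140+(u[0]+.5)/5-.5,120+(u[1]+.5)/5-.5]
t=lambda u:[130+(u[0]+.5)/7-.5,140+(u[1]+.5)/7-.5]
f=onz(W,[w((590,170))],.011)[0];T=onz(W,[w((589,217))],.065)[0]
print("wrist flange",f,"top",T)
for z in(.027,.037):
  e=onz(W,[w((541,80))],z)[0];d=e-(f+T)/2;print(e,np.degrees(np.arctan2(d[1],d[0]))%360,np.hypot(*d[:2]))
f=onz(P,[t((183,132))],.011)[0];T=onz(P,[t((133,115))],.065)[0]
print("top flange",f,"top",T)
for z in(.027,.037):
  e=onz(P,[t((182,246))],z)[0];d=e-(f+T)/2;print(e,np.degrees(np.arctan2(d[1],d[0]))%360,np.hypot(*d[:2]))
```

```text
wrist flange [0.581093   0.20041997 0.011     ] top [0.58410149 0.19947898 0.065     ]
[0.54890135 0.19229488 0.027     ] 192.79850918456987 0.03455438970499108
[0.54782809 0.19288256 0.037     ] 191.48900132917376 0.035480070238409676
top flange [0.58328698 0.19896616 0.011     ] top [0.58137063 0.20024098 0.065     ]
[0.54518871 0.19370241 0.027     ] 189.02821237712996 0.03760598699812423
[0.54436158 0.19107537 0.037     ] 192.65966048624034 0.038913245350834784
```

Request:
move_arm(commands=[{"claw": 0.6,"travel": [0,0,1.5],"turn": -5.6},{"claw": 0.6,"travel": [0,0,2],"turn": -5.6},{"claw": 0.6,"travel": [0,0,2],"turn": -5.6},{"claw": 0.6,"travel": [0,0,2],"turn": -5.7},{"claw": 0.6,"travel": [-0.3,-0.1,2.5],"turn": 0}])

```text
time: 6.42
ee_pos: [0.584, 0.1974, 0.3578]
tcp_rot: [180.0, 0.1, -168.9]
wrist_force: [-0.2, 1.2, -0.4]
opening: 0.0682
```

Request:
move_arm(commands=[{"claw": 0.6,"travel": [0,0,2.5],"turn": 0},{"claw": 0.6,"travel": [0,0,2.5],"turn": 0},{"claw": 0.6,"travel": [0,0,1.5],"turn": 0},{"claw": 0.6,"travel": [0,0,0],"turn": 0},{"claw": 0.6,"travel": [0,0,0],"turn": 0}])

```text
time: 6.83
ee_pos: [0.5839, 0.1976, 0.2925]
tcp_rot: [-180.0, -0.1, -169.3]
wrist_force: [0.2, 0.5, 0.9]
opening: 0.0684
```

Run:
```python
from h import *
o=status.get_obs();print(o["ee_pos"],o["tcp_rot"],o["opening"],o["wrist_force"])
W=viewer.camera_params("wrist");w=viewer.camera("wrist");cv2.imwrite("pics/i_w.png",w)
print(proj(W,[[.5825,.1995,.065],[.5825,.1995,.05],o["ee_pos"]-[0,0,.155]]))
```

```text
[0.58387998 0.19755811 0.29246117] [-1.79982474e+02 -1.03638246e-01 -1.69286012e+02] 0.06838137448275278 [0.19061112 0.49110382 0.93629327]
[[258.30192961 203.25933544]
 [258.24232184 196.84401895]
 [254.65746197 254.17729298]]
```

View pics/i_w.png

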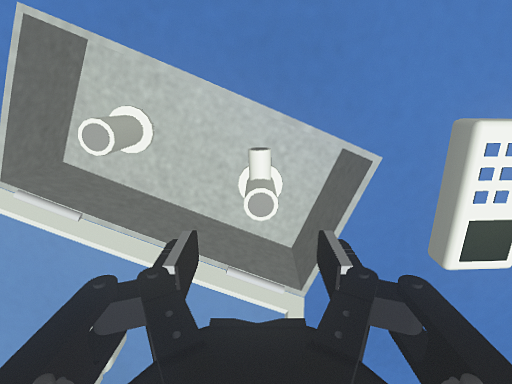

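The tee is at (261,205), with its branch pointing straight up the image. The middle of the fingers is at column 258, so I'll shift +0.15 cm in y and descend.

Request:
move_arm(commands=[{"claw": 0.6,"travel": [0,0.15,2.0],"turn": 0},{"claw": 0.6,"travel": [0,0,2.5],"turn": 0},{"claw": 0.6,"travel": [0,0,2.2],"turn": 0},{"claw": 0.6,"travel": [0,0,2.0],"turn": 0},{"claw": 0.6,"travel": [0,0,0],"turn": 0}])

```text
time: 7.3
ee_pos: [0.5829, 0.1994, 0.2036]
tcp_rot: [-180.0, -0.2, -169.2]
wrist_force: [-0.7, 0.1, 0.0]
opening: 0.068
```

Request:
move_arm(commands=[{"claw": 0.2,"travel": [0,0,0],"turn": 0},{"claw": -0.1,"travel": [0,0,0],"turn": 0},{"claw": -0.3,"travel": [0,0,0],"turn": 0},{"claw": -1,"travel": [0,0,0],"turn": 0},{"claw": -1,"travel": [0,0,0],"turn": 0}])

```text
time: 7.72
ee_pos: [0.5839, 0.2, 0.2084]
tcp_rot: [180.0, 0.2, -169.2]
wrist_force: [0.6, -1.3, 7.5]
opening: 0.0261
```

Request:
move_arm(commands=[{"claw": -1,"travel": [0,0,0],"turn": 0},{"claw": -1,"travel": [0,0,0],"turn": 0}])

```text
time: 7.88
ee_pos: [0.5839, 0.2, 0.2084]
tcp_rot: [180.0, 0.2, -169.2]
wrist_force: [0.1, -1.4, 7.3]
opening: 0.0258
```

Run:
```python
from h import *
o=status.get_obs();print(o["ee_pos"],o["tcp_rot"],o["opening"],o["wrist_force"])
cv2.imwrite("pics/j_w.png",viewer.camera("wrist"))
```

```text
[0.58390034 0.19997328 0.20839706] [ 179.97956564    0.19671736 -169.22226017] 0.02583578709508656 [ 0.13868136 -1.40421743  7.32294599]
```

View pics/j_w.png

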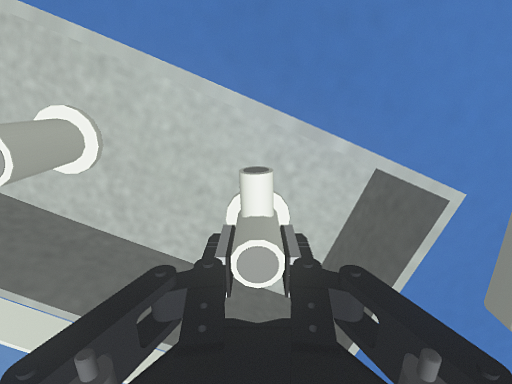

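The tee sits centred between the pads at (258,263). I'll lift a little and check.

Request:
move_arm(commands=[{"claw": -1,"travel": [0,0,-0.5],"turn": 0},{"claw": -1,"travel": [0,0,-0.8],"turn": 0},{"claw": -1,"travel": [0,0,-1],"turn": 0},{"claw": -1,"travel": [0,0,-1],"turn": 0},{"claw": -1,"travel": [0,0,0],"turn": 0}])

```text
time: 8.35
ee_pos: [0.5839, 0.2001, 0.2423]
tcp_rot: [180.0, 0.2, -169.2]
wrist_force: [1.0, 0.7, 0.1]
opening: 0.0259
```

Run:
```python
from h import *
o=status.get_obs();print(o["ee_pos"],o["tcp_rot"],o["opening"],o["wrist_force"])
w=viewer.camera("wrist");s=viewer.camera("side")
cv2.imwrite("pics/k.png",np.hstack([cv2.resize(w,(400,300)),cv2.resize(s[70:220,180:330],(400,300))]))
```

```text
[0.58387546 0.20005629 0.24229679] [ 179.96707917    0.21605268 -169.21402203] 0.025939740853740376 [1.00793024 0.73859414 0.08728588]
```

View pics/k.png

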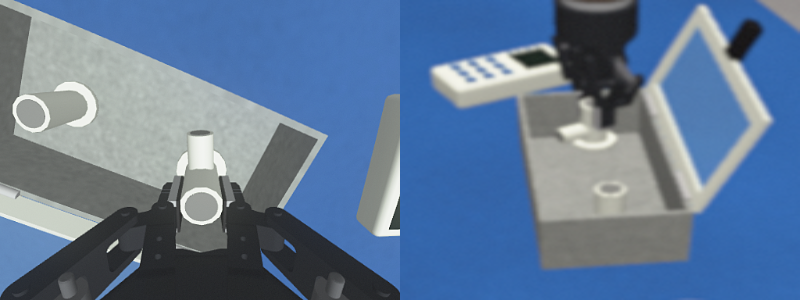

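Request:
move_arm(commands=[{"claw": -1,"travel": [0,0,-1.5],"turn": 0},{"claw": -1,"travel": [0,0,-2],"turn": 0},{"claw": -1,"travel": [0,0,-2],"turn": 0},{"claw": -1,"travel": [0,0,-2],"turn": 0},{"claw": -1,"travel": [0,0,-1],"turn": 0}])

```text
time: 8.87
ee_pos: [0.5834, 0.1999, 0.3261]
tcp_rot: [180.0, 0.1, -169.2]
wrist_force: [-0.2, -0.2, -0.8]
opening: 0.0259
```

Request:
move_arm(commands=[{"claw": -1,"travel": [0.8,-1.4,0],"turn": 0},{"claw": -1,"travel": [1.4,-2.4,0],"turn": 0},{"claw": -1,"travel": [1.4,-2.4,0],"turn": 0},{"claw": -1,"travel": [1.4,-2.4,0],"turn": 0},{"claw": -1,"travel": [1.4,-2.4,0],"turn": 0}])

```text
time: 9.28
ee_pos: [0.5404, 0.0788, 0.3231]
tcp_rot: [180.0, -0.1, -169.2]
wrist_force: [0.6, -0.7, -0.3]
opening: 0.0258
```

Request:
move_arm(commands=[{"claw": -1,"travel": [1.4,-2.4,0],"turn": 0},{"claw": -1,"travel": [1.2,-2.2,0],"turn": 0},{"claw": -1,"travel": [0,-2.5,0],"turn": 0},{"claw": -1,"travel": [0,-2.5,0],"turn": 0},{"claw": -1,"travel": [0,-2.5,0],"turn": 0}])

```text
time: 9.7
ee_pos: [0.5379, -0.0451, 0.3235]
tcp_rot: [180.0, -0.0, -169.2]
wrist_force: [0.5, -0.4, -1.7]
opening: 0.026
```

Request:
move_arm(commands=[{"claw": -1,"travel": [0.1,-2.5,0],"turn": 0},{"claw": -1,"travel": [0.1,-2.5,0],"turn": 0},{"claw": -1,"travel": [0,-2,0],"turn": 0},{"claw": -1,"travel": [0,0,0],"turn": 0},{"claw": -1,"travel": [0,0,0],"turn": 0}])

```text
time: 10.12
ee_pos: [0.5492, -0.1139, 0.3231]
tcp_rot: [180.0, -0.1, -169.3]
wrist_force: [0.0, 0.6, -0.2]
opening: 0.0263
```

Run:
```python
from h import *
o=status.get_obs();print(o["ee_pos"],o["tcp_rot"],o["opening"],o["wrist_force"])
w=viewer.camera("wrist");s=viewer.camera("side")
cv2.imwrite("pics/l.png",np.hstack([cv2.resize(w,(400,300)),cv2.resize(s,(400,300))]))
```

```text
[ 0.54916661 -0.11387316  0.32307739] [ 1.79961685e+02 -7.77110999e-02 -1.69323292e+02] 0.026313925542691227 [ 0.01388853  0.55594088 -0.23247021]
```

View pics/l.png

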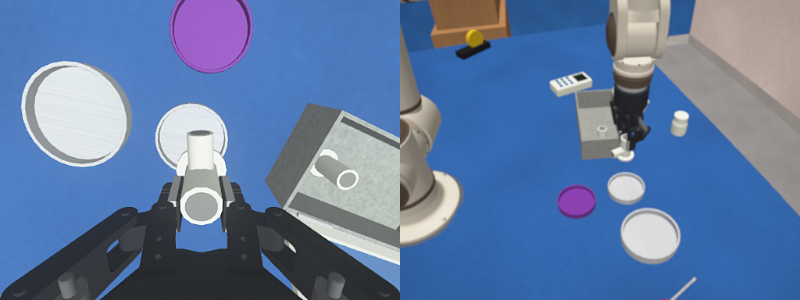

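The tee is held above and just behind the smaller grey dish (wrist view (192,136)), upright, with its branch towards the robot. I'll shift to the dish centre and descend.

Request:
move_arm(commands=[{"claw": -1,"travel": [-0.2,-1.3,0],"turn": 0},{"claw": -1,"travel": [0,0,2],"turn": 0},{"claw": -1,"travel": [0,0,2.5],"turn": 0},{"claw": -1,"travel": [0,0,2],"turn": 0},{"claw": -1,"travel": [0,0,0],"turn": 0}])

```text
time: 10.63
ee_pos: [0.5528, -0.1249, 0.2548]
tcp_rot: [179.9, -0.3, -169.2]
wrist_force: [0.3, -0.2, -2.2]
opening: 0.0262
```

Run:
```python
from h import *
o=status.get_obs();print(o["ee_pos"],o["tcp_rot"],o["opening"],o["wrist_force"])
w=viewer.camera("wrist");s=viewer.camera("side")
cv2.imwrite("pics/m.png",np.hstack([cv2.resize(w,(400,300)),cv2.resize(s[130:280,200:400],(400,300))]))
```

```text
[ 0.55275359 -0.12493658  0.25481241] [ 179.86493798   -0.31542647 -169.16090521] 0.026173932033564957 [ 0.31492613 -0.2022984  -2.22715928]
```

View pics/m.png

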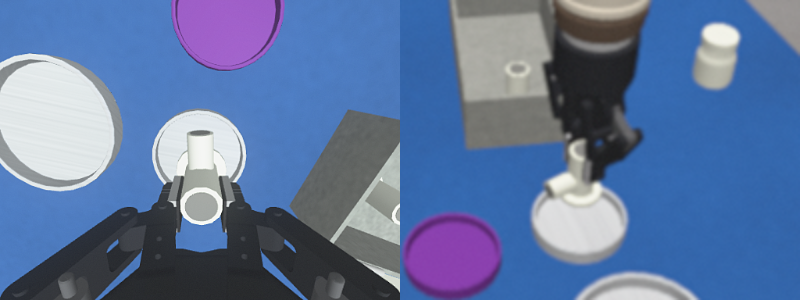

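The tee is centred over the dish in the wrist view (column 200). I'll keep going down.

Request:
move_arm(commands=[{"claw": -1,"travel": [0,0,1.5],"turn": 0},{"claw": -1,"travel": [0,0,1.5],"turn": 0},{"claw": -1,"travel": [0,0,0.8],"turn": 0},{"claw": -1,"travel": [0,0,0],"turn": 0},{"claw": -1,"travel": [0,0,0],"turn": 0}])

```text
time: 11.15
ee_pos: [0.5539, -0.1254, 0.2221]
tcp_rot: [-180.0, 0.0, -169.2]
wrist_force: [-1.2, -0.3, 0.3]
opening: 0.0265
```

Request:
move_arm(commands=[{"claw": -1,"travel": [0,0,0.2],"turn": 0},{"claw": -1,"travel": [0,0,0.2],"turn": 0},{"claw": -1,"travel": [0,0,0],"turn": 0}])

```text
time: 11.4
ee_pos: [0.5537, -0.1255, 0.2174]
tcp_rot: [-180.0, 0.0, -169.2]
wrist_force: [0.1, 0.1, -0.3]
opening: 0.0259
```

Request:
move_arm(commands=[{"claw": -1,"travel": [0,0,0.2],"turn": 0},{"claw": -1,"travel": [0,0,0],"turn": 0}])

```text
time: 11.57
ee_pos: [0.5536, -0.1255, 0.215]
tcp_rot: [180.0, -0.0, -169.2]
wrist_force: [0.2, 0.3, -0.1]
opening: 0.0264
```

Request:
move_arm(commands=[{"claw": -1,"travel": [0,0,0.2],"turn": 0},{"claw": -1,"travel": [0,0,0.1],"turn": 0},{"claw": -1,"travel": [0,0,0],"turn": 0}])

```text
time: 11.82
ee_pos: [0.5535, -0.1254, 0.2117]
tcp_rot: [180.0, -0.0, -169.2]
wrist_force: [-0.2, 0.2, -0.7]
opening: 0.0257
```

Request:
move_arm(commands=[{"claw": -1,"travel": [0,0,0.1],"turn": 0},{"claw": -1,"travel": [0,0,0],"turn": 0}])

```text
time: 11.98
ee_pos: [0.5536, -0.1255, 0.2109]
tcp_rot: [180.0, -0.0, -169.2]
wrist_force: [0.7, -1.2, -0.2]
opening: 0.0263
```

Request:
move_arm(commands=[{"claw": -1,"travel": [0,0,0.1],"turn": 0},{"claw": -1,"travel": [0,0,0],"turn": 0}])

```text
time: 12.15
ee_pos: [0.5536, -0.1255, 0.2099]
tcp_rot: [180.0, -0.0, -169.2]
wrist_force: [0.4, -0.3, -0.6]
opening: 0.026
```

Request:
move_arm(commands=[{"claw": -1,"travel": [0,0,0.1],"turn": 0},{"claw": -1,"travel": [0,0,0],"turn": 0}])

```text
time: 12.32
ee_pos: [0.5536, -0.1255, 0.2094]
tcp_rot: [-180.0, 0.0, -169.2]
wrist_force: [-1.2, 0.7, 3.1]
opening: 0.0263
```

Request:
move_arm(commands=[{"claw": -1,"travel": [0,0,0.1],"turn": 0},{"claw": -1,"travel": [0,0,0],"turn": 0}])

```text
time: 12.48
ee_pos: [0.5536, -0.1255, 0.2094]
tcp_rot: [-180.0, 0.1, -169.2]
wrist_force: [-3.6, 0.4, 11.0]
opening: 0.0261
```

Run:
```python
from h import *
o=status.get_obs();print(o["ee_pos"],o["opening"],o["wrist_force"])
w=viewer.camera("wrist");s=viewer.camera("side")
cv2.imwrite("pics/n.png",np.hstack([cv2.resize(w,(400,300)),cv2.resize(s[160:280,220:380],(400,300),interpolation=2)]))
```

```text
[ 0.553616   -0.12547898  0.20940913] 0.026128942645933635 [-3.56511833  0.39966206 10.99676598]
```

View pics/n.png

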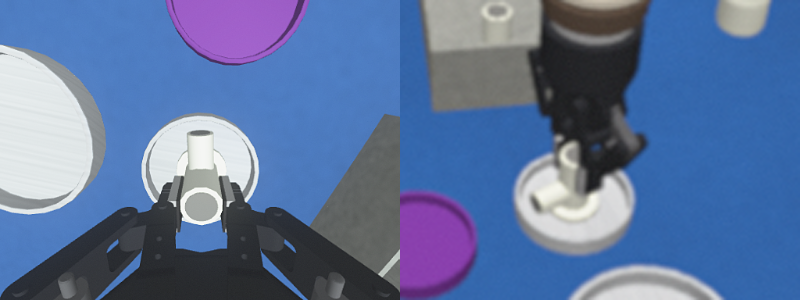

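It made contact at TCP z 0.2094, exactly as predicted for the dish floor, and the tee is standing in the dish. I'll ease off, open and rise.

Request:
move_arm(commands=[{"claw": -1,"travel": [0,0,-0.1],"turn": 0},{"claw": -0.2,"travel": [0,0,0],"turn": 0},{"claw": 0,"travel": [0,0,0],"turn": 0},{"claw": 0.3,"travel": [0,0,0],"turn": 0},{"claw": 0.3,"travel": [0,0,0],"turn": 0}])

```text
time: 13.0
ee_pos: [0.5536, -0.1254, 0.2088]
tcp_rot: [180.0, -0.0, -169.2]
wrist_force: [0.7, -1.0, -0.1]
opening: 0.0553
```

Request:
move_arm(commands=[{"claw": 0.3,"travel": [0,0,0],"turn": 0},{"claw": 0.3,"travel": [0,0,-1],"turn": 0},{"claw": 0.3,"travel": [0,0,-2],"turn": 0},{"claw": 0.3,"travel": [0,0,-2.5],"turn": 0},{"claw": 0.3,"travel": [0,0,-2.5],"turn": 0}])

```text
time: 13.42
ee_pos: [0.5534, -0.1254, 0.2904]
tcp_rot: [180.0, -0.0, -169.2]
wrist_force: [0.2, -0.0, -0.6]
opening: 0.0557
```

Request:
move_arm(commands=[{"claw": 0.3,"travel": [0,0,-2.5],"turn": 0},{"claw": 0.3,"travel": [2.5,-2,-1],"turn": 0},{"claw": 0.3,"travel": [2.5,-2,0],"turn": 0},{"claw": 0.3,"travel": [2.5,-2,0],"turn": 0},{"claw": 0.3,"travel": [2.5,-2,0],"turn": 0}])

```text
time: 13.83
ee_pos: [0.4694, -0.2234, 0.3252]
tcp_rot: [-180.0, 0.1, -169.2]
wrist_force: [0.0, 0.6, 0.8]
opening: 0.0557
```

Request:
move_arm(commands=[{"claw": 0.3,"travel": [2.5,-2.5,0],"turn": 0},{"claw": 0.3,"travel": [2,-2.5,0],"turn": 0},{"claw": 0.3,"travel": [0,0,0],"turn": 0},{"claw": 0.3,"travel": [0,0,0],"turn": 0},{"claw": 0.3,"travel": [0,0,0],"turn": 0}])

```text
time: 14.25
ee_pos: [0.4356, -0.2802, 0.3246]
tcp_rot: [-180.0, 0.0, -169.3]
wrist_force: [1.1, 0.2, 0.3]
opening: 0.0555
```

Run:
```python
from h import *
o=status.get_obs();print(o["time"],o["ee_pos"],o["opening"],o["wrist_force"])
t=viewer.camera("top");s=viewer.camera("side")
cv2.imwrite("pics/o.png",np.hstack([cv2.resize(t[60:240,90:330],(400,300),interpolation=2),cv2.resize(s[70:280,180:420],(400,350),interpolation=2)[:300]]))
```

```text
14.25 [ 0.43556605 -0.28019363  0.32459354] 0.05550916673731255 [1.14669286 0.18117323 0.25508193]
```

View pics/o.png

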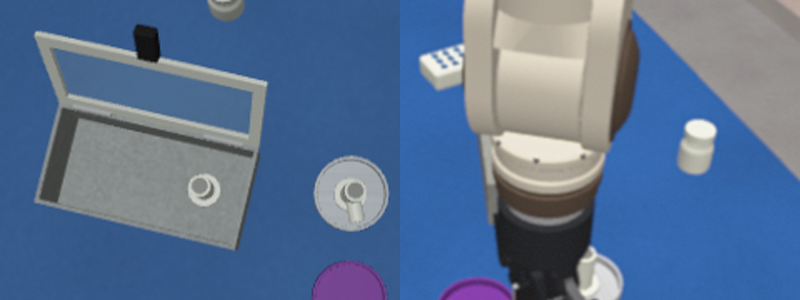

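The top view shows the tee upright in the smaller grey dish at (352,195). The coupling is unmoved in the box at (203,188), and the flap is still tipped back. The robot is clear of everything.

```bash
python3 -c "
from workcell import bot; print(bot.job_done())"
```

```text
the job is handed in; nothing more can be done
None
```

The job is handed in at about 14 s of the 54 s allowed; no verdict came back.

- **What I did:** I lifted the flap by its tab to about 108°, let it settle back on its stop, gripped the tee by its tube and set it down in the smaller grey dish. Contact came at the predicted height with 11 N, and I then released it.
- **Last checks:** The final top view shows the tee upright in the dish, the coupling still standing in its place, and the flap tipped back. The gripper was clear of everything, with wrist force around zero.
- **Checks that disagreed:** The wrist camera placed things about 1–3 mm to one side of the top camera, so I lined up on the middle of the fingers instead. The gripper opening read 26 mm on the 28 mm tube, but the tee did not slip. In the last side picture the arm hid much of the scene, so I relied on the top view.

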